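# Load battery packs into the test rack in reverse order

## Robot

A 7-joint arm with a two-finger parallel gripper is mounted at the origin on the work surface. World frame = base frame: x ahead of the robot, y to its left, z up, the work surface at z = 0. Lengths are in m, angles in degrees, forces in N, time in s.
With the tool pointing down it reaches from about 0.425 to 0.95 m from the base axis. Payload 4.7 kg.
Tool frame: the origin (TCP) lies at the very end of the fingers, on their centre line; the grasp point (between the pads) lies 19 mm behind it; z points along the fingers, y is the line along which they close (so a half turn about z gives the same grasp; the last joint's range is limited). The gripper opens to 85 mm and grips with 20 to 120 N. Pads are 22 mm wide; open, the fingers measure 114 mm over their backs; the gripper's body (76 mm by 85 mm) begins 54 mm behind the grasp point. The pads swing forward as they close: fully open they stand 13 mm farther back than shut.
Start: joints at [-69.15, 26.849, -2.785, 87.806, 1.381, 65.374, -4.715], TCP at [0.258, 0.624, 0.231] pointing down, gripper open.
Joint ranges: [-148.3, 148.3], [-19.14, 114.17], [-79.39, 73.82], [5.75, 140.21], [-59.74, 239.74], [12.07, 113.84], [-152.46, 152.46]. Speed limits (degrees/s): [147.25, 147.25, 180, 180, 180, 180, 180].

## Interface

Orientations are given as [roll, pitch, yaw] about the fixed x, y, z axes, in that order (R = Rz(yaw) Ry(pitch) Rx(roll)).
In Python, from workcell import bot gives the robot as it stands. The module is installed in compiled form; this text tells all that it offers.
- The arm moves only by the shell command python3 -m creep 'ROWS' [OPENING]. ROWS is JSON, a list of rows, each an object with "dp": the shift along the tool's x, y, z in m, a list of three; "turn": the turn about the tool's z in rad. In form: [{"dp": [x, y, z], "turn": turn}, ...]. A call has 1 to 12 rows; each row shifts and turns the commanded pose from where the row before left it, along the tool's axes as they then stand; what a row does not reach is not made up. A row lasts 1/8 s, in which the tool goes at most 62.5 mm and 10.7 degrees, less where a joint would pass 70% of its speed; a pose out of reach is approached as far as the arm can. A call with a gripper value outside its range is refused whole. OPENING is the closure, from -1 (fully open) to 1 (shut), set as the call begins (- or left out, the last holds). The fingers move at their own pace and stop on an object; the grip force is fixed at half the most. Time passes only in rows, so rows that do not move let the fingers close. It gives the time, the measured TCP pose, the force, the opening and the grip force at its end, in the units of the state.
- bot.read_state(): the state, without advancing time (a new reading comes with each control period).
- bot.get_image(name): name is "scene" or "top" or "wrist"; returns (picture, depth): 480x640x3 uint8, red, green, blue; 480x640 float32, m along the optical axis (not along the pixel's ray), 0 where there is no reading.
- bot.camera_model(name): a dict with "fx", "fy", "cx", "cy" (pixels), "position" and "rotation" of the camera in the world. Camera axes: x right, y up, looking along -z (the intrinsics and any distortion apply to the point x, -y, -z); pixel columns grow to the right and rows downward; lengths in m; the calibration is good to about 2 mm. A picture is of the moment at which its call begins: read the wrist's pose just before it. camera_model takes no time and is no camera call; for the wrist camera it gives the pose at the moment of the call.
- bot.finish_job(): hands the job in; it is judged then, once.
Trained networks look in the newest picture that a camera, given by its name, has taken for a name from the list of things; names that differ only in an ending like _2 or _b are one class to them, and where a whole thing is asked for, a point or a joint stands for the part that bears it (a point fixed in the world has none). Each returns a list of dicts, best first, with "p" (0 to 1); they miss things now and then, are a little off and sometimes report something else, mostly with a low value. They report only what shows in the picture. A call takes as long as a camera call.
- bot.recognise(camera, name): "bbox" ([left, top, right, bottom] in pixels, round what is visible of it).
The state is a dict: "t": time; "joints": joint angles; "qvel": joint speeds; "joint_torque": joint torques, N m; "tcp_pos": TCP position; "tool_rot": TCP orientation; "contact_force": force on the tool from outside, world axes, zero at the start; "torque": the same for the moment, N m; "width": finger opening in m; "grip_force": force on a finger pad.
Only numpy, scipy, OpenCV 4.12 (cv2) and the standard library are available. Lean on these libraries where they do the work, as an engineer would, in place of code of your own. Each camera call takes 0.05 s, during which the arm holds its last target. There are 200 camera calls.

## Task

Move the four battery packs from the silver stand into the four bays of the black test rack in reverse order: the pack that stands nearest the stand's green end block goes into the bay farthest from the rack's green end block, and so on, one pack to each bay. Each must stand upright, fully down on its bay floor; set the packs down rather than dropping them, never let one tip over, and leave the meter and the tape roll where they are.

Things in the scene. Friction and masses are not known exactly. Their poses are not given: they have to be found in the camera images.
- pack_red: loose battery pack with a red tape band 26 mm wide over its top and sides: an upright block 38 (x) by 57 (y) by 70 mm high, about 0.3 kg, grey cells under green card, a dark grey 4 mm board on the +y part of its top. Origin: centre of the underside. Starts on the red cradle's floor, yawed as it to 0.06 rad. Goes in a bay with the 57 mm side along the rack, either way round
- pack_blue: loose battery pack with a blue tape band 26 mm wide over its top and sides: an upright block 38 (x) by 57 (y) by 70 mm high, about 0.3 kg, grey cells under green card, a dark grey 4 mm board on the +y part of its top. Origin: centre of the underside. Starts on the blue cradle's floor, yawed as it to 0.06 rad. Goes in a bay with the 57 mm side along the rack, either way round
- pack_yellow: loose battery pack with a yellow tape band 26 mm wide over its top and sides: an upright block 38 (x) by 57 (y) by 70 mm high, about 0.3 kg, grey cells under green card, a dark grey 4 mm board on the +y part of its top. Origin: centre of the underside. Starts on the yellow cradle's floor, yawed as it to 0.06 rad. Goes in a bay with the 57 mm side along the rack, either way round
- pack_white: loose battery pack with a white tape band 26 mm wide over its top and sides: an upright block 38 (x) by 57 (y) by 70 mm high, about 0.3 kg, grey cells under green card, a dark grey 4 mm board on the +y part of its top. Origin: centre of the underside. Starts on the white cradle's floor, yawed as it to 0.06 rad. Goes in a bay with the 57 mm side along the rack, either way round
- cradle_red: fixed red cradle on the stand, under the pack with the red band; it stays behind and shows where that pack stood. Plate 66 (x) by 68 (y) by 6 mm thick, with a lip at each x edge rising to 12 mm above its underside. Origin at the centre of its underside; its y runs along the stand
- cradle_blue: fixed blue cradle on the stand, under the pack with the blue band; it stays behind and shows where that pack stood. Plate 66 (x) by 68 (y) by 6 mm thick, with a lip at each x edge rising to 12 mm above its underside. Origin at the centre of its underside; its y runs along the stand
- cradle_yellow: fixed yellow cradle on the stand, under the pack with the yellow band; it stays behind and shows where that pack stood. Plate 66 (x) by 68 (y) by 6 mm thick, with a lip at each x edge rising to 12 mm above its underside. Origin at the centre of its underside; its y runs along the stand
- cradle_white: fixed white cradle on the stand, under the pack with the white band; it stays behind and shows where that pack stood. Plate 66 (x) by 68 (y) by 6 mm thick, with a lip at each x edge rising to 12 mm above its underside. Origin at the centre of its underside; its y runs along the stand
- stand: fixed silver stand carrying the cradles and packs: plate 66 (x) by 318 (y) by 10 mm thick, a bright green end block (22 mm along y, 30 mm high) beyond its +y end. Origin: centre of the underside. Cradles stand on it at y = +117, +39, -39, -117 mm; which colour is where changes. Its y points to the robot's left; stand or rack may be the nearer one
- rack: fixed black test rack, grey ribs, four empty bays in a row: 66 (x) by 318 (y) mm, a bright green end block (22 mm along y, 30 mm high) beyond its +y end. Origin: centre of the underside. Bay centres at x = 0, y = +117, +39, -39, -117 mm; bays 54 (x) by 72 (y) mm inside; floor 10 mm, rib tops 22 mm above the underside. Roughly parallel to the stand, 0.14 to 0.19 m apart in x
- meter: bystander, loose yellow hand meter lying flat, 150 (x) by 75 (y) by 39 mm high, origin at the centre of the underside; to the robot's left of the racks
- tape: bystander, loose blue tape roll lying flat, 90 mm across, 24 mm high, origin at the centre of the underside; to the robot's right of the racks

How it is judged:
By the outcome, as a careful person would: the job done as asked, in the order asked, and still so for the second after the job is handed in, with the robot touching nothing.
It also fails if it takes over 93 s, if anything falls off the work surface, if the arm or the gripper's body presses on something with over 40 N, if the wrist force passes 120 N, or if a joint passes its speed limit or range.

## Working session

There is one attempt and no reset: what is moved stays moved. The work goes in short steps, Python scripts to look and compute and a shell command to move; the robot and the scene stay as the last step left them, time stands still between calls to the robot, and variables do not carry over. Pictures are saved under pics/ and viewed, at most 14 in all, crops included, and the job is handed in when it is done.

```bash
mkdir -p pics; cat > h.py <<'E'
import numpy as np, cv2, json
from workcell import bot
def grab(cam, fn=None):
    m=bot.camera_model(cam); im,d=bot.get_image(cam)
    if fn: cv2.imwrite('pics/'+fn, im[:,:,::-1])
    return m,im,d
def cloud(m,d):
    v,u=np.mgrid[0:480,0:640]
    x=(u-m['cx'])/m['fx']*d; y=(v-m['cy'])/m['fy']*d
    P=np.stack([x,-y,-d],-1)
    return P@np.array(m['rotation']).T+np.array(m['position'])
E
python3 - <<'E'
from h import *
s=bot.read_state(); print({k:np.round(v,3).tolist() for k,v in s.items()})
for c in ['top','scene']:
    m,im,d=grab(c,c+'1.png'); print(m)
    if c=='top': np.savez('top.npz',im=im,P=cloud(m,d),d=d)
    for n in ['pack_red','pack_blue','pack_yellow','pack_white','stand','rack','meter','tape']:
        print(c,n,[(np.round(r['bbox']).tolist(),round(r['p'],2)) for r in bot.recognise(c,n)[:2]])
E
```

```text
{'t': 0.0, 'joints': [-69.149, 26.897, -2.785, 87.874, 1.379, 65.374, -4.716], 'qvel': [0.027, 0.017, -0.032, -0.063, -0.02, 0.025, -0.051], 'joint_torque': [-0.0, -51.03, -0.046, -23.771, 0.011, 0.008, -0.0], 'tcp_pos': [0.258, 0.623, 0.23], 'tool_rot': [-179.888, 0.003, 157.494], 'contact_force': [0.514, 0.691, -0.058], 'torque': [-0.016, -0.023, 0.016], 'grip_force': 0.0, 'width': 0.085}
{'fx': 577.7603846583341, 'fy': 577.7603846583341, 'cx': 308.2951444912566, 'cy': 238.26046409795555, 'position': array([ 0.42034611, -0.0175947 ,  1.23120004]), 'rotation': array([  5.70928483,   0.40343623, -91.51313741])}Traceback (most recent call last):
  File "<stdin>", line 5, in <module>
  File "h.py", line 11, in cloud
    return P@np.array(m['rotation']).T+np.array(m['position'])
           ~~~~~~~~~~~~~~~~~~~~~~~~~~~^~~~~~~~~~~~~~~~~~~~~~~~
ValueError: operands could not be broadcast together with shapes (480,640) (3,)
```

```bash
sed -i "s/np.array(m\['rotation'\]).T/Rotation.from_euler('xyz',m['rotation'],degrees=True).as_matrix().T/; 1a from scipy.spatial.transform import Rotation" h.py
python3 - <<'E'
from h import *
for c in ['top','scene']:
    m,im,d=grab(c,c+'1.png'); 
    if c=='top': np.savez('top.npz',im=im,P=cloud(m,d),d=d)
    P=cloud(m,d)
    for n in ['pack_red','pack_blue','pack_yellow','pack_white','stand','rack','meter','tape'][:8 if c=='top' else 0]:
        for r in bot.recognise(c,n)[:2]:
            b=np.round(r['bbox']).astype(int); u,v=(b[0]+b[2])//2,(b[1]+b[3])//2
            print(c,n,b.tolist(),round(r['p'],2),P[v,u].round(3))
E
```

```text
top pack_red [238, 270, 270, 290] 0.91 [0.455 0.097 0.085]
top pack_blue [354, 249, 384, 271] 0.95 [ 0.489 -0.132  0.083]
top pack_yellow [276, 264, 310, 285] 0.97 [0.464 0.019 0.093]
top pack_yellow [471, 242, 519, 284] 0.34 [ 0.48  -0.406  0.006]
top pack_white [317, 254, 349, 278] 0.66 [ 0.478 -0.06   0.089]
top stand [224, 245, 391, 301] 0.89 [ 0.469 -0.008  0.017]
top stand [312, 251, 351, 286] 0.74 [ 0.475 -0.056  0.087]
top rack [183, 164, 347, 223] 0.94 [0.643 0.078 0.01 ]
top rack [243, 261, 278, 300] 0.4 [0.455 0.085 0.086]
top meter [84, 210, 136, 287] 0.69 [0.53  0.398 0.044]
top tape [472, 244, 521, 287] 0.68 [ 0.476 -0.409  0.002]
```

View pics/top1.png

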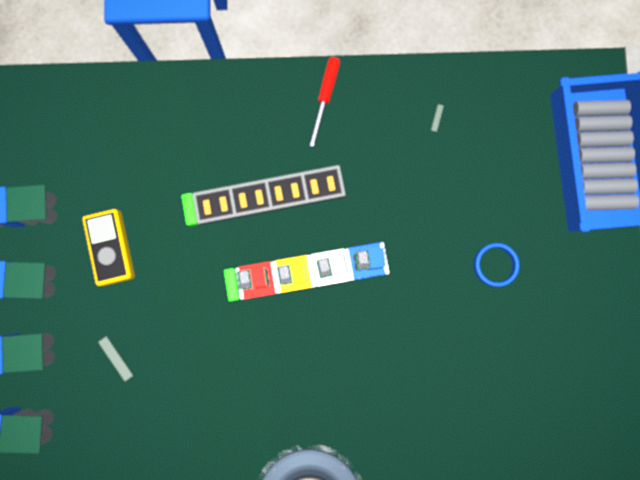

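View pics/scene1.png

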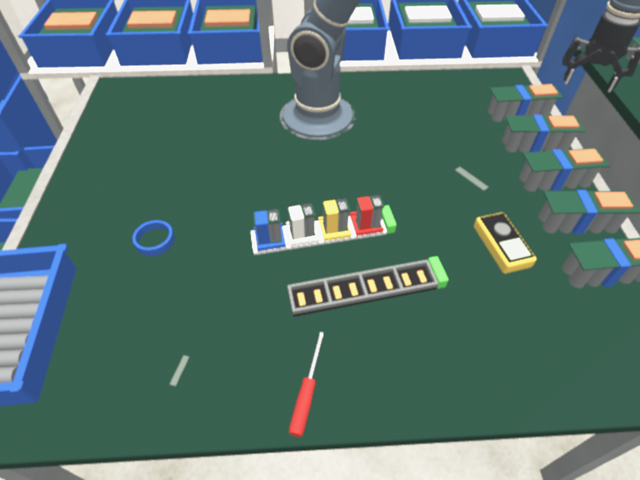

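```bash
cat > fit.py <<'E'
from h import *
def rect(P):
    (cx,cy),(w,h),a=cv2.minAreaRect(P[:,:2].astype(np.float32)*1000)
    if w<h: a+=90;w,h=h,w   # a = long axis dir
    a=(a-90+90)%180-90
    return np.round([cx,cy,w,h,a],1).tolist()   # a = yaw of y axis from world y
E
python3 - <<'E'
from fit import *
z=np.load('top.npz');im,P=z['im'],z['P']
print('table z',np.median(P[330:400,400:480,2]))
for n,b in dict(red=[238,262,275,298],yellow=[275,256,312,290],white=[312,250,350,286],blue=[346,243,390,277]).items():
    q=P[b[1]:b[3],b[0]:b[2]].reshape(-1,3); 
    c=q[(q[:,2]>.07)&(q[:,2]<.1)]; print(n,len(c),np.median(c[:,2]).round(4),rect(c))
# green blocks and rack
hsv=cv2.cvtColor(im,cv2.COLOR_RGB2HSV)
g=(hsv[...,0]>45)&(hsv[...,0]<75)&(hsv[...,1]>150)&(hsv[...,2]>150)
nn,l,st,ce=cv2.connectedComponentsWithStats(g.astype(np.uint8))
for i in range(1,nn):
    if st[i,4]>60: c=P[l==i]; c=c[c[:,2]>.022]; print('green',st[i],np.median(c[:,2]).round(4),rect(c))
q=P[160:228,180:350].reshape(-1,3);c=q[(q[:,2]>.012)&(q[:,2]<.04)];print('rack ribs',len(c),rect(c))
q=P[242:302,222:393].reshape(-1,3);c=q[(q[:,2]>.006)];print('stand',len(c),rect(c))
E
```

```text
table z 0.00048701442525578287
red 556 0.0881 [459.1, 101.2, 57.3, 38.4, 7.2]
yellow 557 0.0878 [466.6, 22.1, 57.0, 38.9, 8.6]
white 560 0.088 [479.0, -57.2, 56.8, 38.6, 11.5]
blue 575 0.0877 [489.7, -122.8, 80.0, 39.1, 6.8]
green [181 192  16  34 186] 0.0301 [609.5, 238.3, 66.0, 20.7, -81.5]
green [223 268  16  34 111] 0.0295 [448.8, 151.4, 65.9, 20.6, -80.8]
rack ribs 2707 [636.1, 80.5, 340.1, 68.2, 9.2]
stand 5211 [472.8, -7.0, 356.8, 124.1, -2.1]
```

```bash
cat > plan.py <<'E'
import sys
from h import *
# plan.py x y z yaw(deg) n : rows (mm, rad) in tool axes from the measured pose
def plan(x,y,z,yaw,n):
    s=bot.read_state(); R=Rotation.from_euler('xyz',s['tool_rot'],degrees=True)
    p=np.array(s['tcp_pos']); D=(np.array([x,y,z])-p)/n
    dy=(yaw-s['tool_rot'][2]+180)%360-180
    t=-np.radians(dy)/n
    rows=[]
    for i in range(n):
        r=(R*Rotation.from_euler('z',t*i)).inv().apply(D); rows.append('{"dp":[%.4f,%.4f,%.4f],"turn":%.3f}'%(*r,t))
    print(s['t'],p.round(4),np.round(s['tool_rot'],2)); print(',\n'.join(rows))
if __name__=='__main__': a=[float(v) for v in sys.argv[1:]]; plan(*a[:4],int(a[4]))
E
python3 plan.py 0.459 0.101 0.19 97.5 11
```

```text
0.55 [0.2583 0.6236 0.2313] [-180.     -0.    157.49]
{"dp":[-0.0350,-0.0369,0.0038],"turn":0.095},
{"dp":[-0.0384,-0.0334,0.0038],"turn":0.095},
{"dp":[-0.0414,-0.0296,0.0038],"turn":0.095},
{"dp":[-0.0440,-0.0255,0.0038],"turn":0.095},
{"dp":[-0.0462,-0.0212,0.0038],"turn":0.095},
{"dp":[-0.0481,-0.0168,0.0038],"turn":0.095},
{"dp":[-0.0494,-0.0121,0.0038],"turn":0.095},
{"dp":[-0.0504,-0.0074,0.0038],"turn":0.095},
{"dp":[-0.0508,-0.0025,0.0038],"turn":0.095},
{"dp":[-0.0508,0.0023,0.0038],"turn":0.095},
{"dp":[-0.0504,0.0071,0.0038],"turn":0.095}
```

```bash
python3 -m creep '[{"dp":[-0.035,-0.037,0.004],"turn":0.095},{"dp":[-0.038,-0.033,0.004],"turn":0.095},{"dp":[-0.041,-0.030,0.004],"turn":0.095},{"dp":[-0.044,-0.026,0.004],"turn":0.095},{"dp":[-0.046,-0.021,0.004],"turn":0.095},{"dp":[-0.048,-0.017,0.004],"turn":0.095},{"dp":[-0.049,-0.012,0.004],"turn":0.095},{"dp":[-0.050,-0.007,0.004],"turn":0.095},{"dp":[-0.051,-0.003,0.004],"turn":0.095},{"dp":[-0.051,0.002,0.004],"turn":0.095},{"dp":[-0.050,0.007,0.004],"turn":0.095},{"dp":[0,0,0],"turn":0}]' -1
python3 - <<'E'
from fit import *
m,im,d=grab('wrist','w1.png'); P=cloud(m,d); print(m['position'],bot.read_state()['tcp_pos'])
np.savez('w1.npz',im=im,P=P)
q=P.reshape(-1,3); q=q[(d.reshape(-1)>0)&(q[:,2]>.07)&(q[:,2]<.1)]
# split clusters along y on a grid
gx=np.zeros((400,600),np.uint8); ij=np.round((q[:,:2]-[.3,-.3])*1000).astype(int)
ok=(ij>=0).all(1)&(ij[:,0]<400)&(ij[:,1]<600); ij=ij[ok];q=q[ok]; gx[ij[:,0],ij[:,1]]=1
gx=cv2.morphologyEx(gx,cv2.MORPH_CLOSE,np.ones((5,5)))
n,l,st,c=cv2.connectedComponentsWithStats(gx)
for i in range(1,n):
    k=l[ij[:,0],ij[:,1]]==i
    if st[i,4]>300: print(k.sum(),np.median(q[k,2]).round(4),rect(q[k]))
E
```

```text
t: 2.05
tcp_pos: [0.4584, 0.0981, 0.1875]
tool_rot: [180.0, 0.1, 97.2]
contact_force: [-0.1, 0.6, -0.6]
width: 0.0857
grip_force: 0.0
[0.4499683  0.1643566  0.32965478] [0.45781029 0.10063171 0.18746096]
4258 0.0865 [458.1, 101.9, 57.8, 38.6, 7.8]
3583 0.0865 [465.7, 23.1, 58.3, 38.4, 8.0]
```

View pics/w1.png

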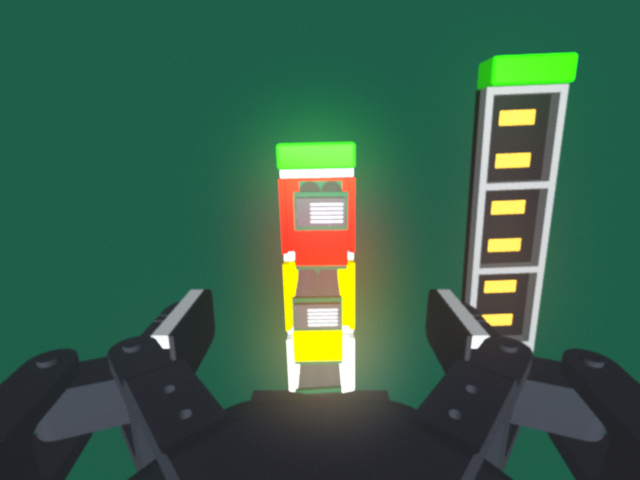

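```bash
python3 -m creep '[{"dp":[0,0,0.046],"turn":-0.01},{"dp":[0.001,0,0.046],"turn":0},{"dp":[0,0,0.040],"turn":0},{"dp":[0,0,0.007],"turn":0},{"dp":[0,0,0],"turn":0},{"dp":[0,0,0],"turn":0}]' -1
python3 -m creep '[{"dp":[0,0,0],"turn":0},{"dp":[0,0,0],"turn":0},{"dp":[0,0,0],"turn":0},{"dp":[0,0,0],"turn":0},{"dp":[0,0,0],"turn":0}]' 1
python3 - <<'E'
from fit import *
z=np.load('w1.npz');im,P=z['im'],z['P']
hsv=cv2.cvtColor(im,cv2.COLOR_RGB2HSV)
g=(hsv[...,0]>45)&(hsv[...,0]<75)&(hsv[...,1]>150)&(hsv[...,2]>150)
nn,l,st,ce=cv2.connectedComponentsWithStats(g.astype(np.uint8))
for i in range(1,nn):
    if st[i,4]>200: c=P[l==i]; c=c[c[:,2]>.022]; print('green',st[i],np.median(c[:,2]).round(4),rect(c))
q=P[50:300,465:600].reshape(-1,3);c=q[(q[:,2]>.016)&(q[:,2]<.025)]
print('ribs',rect(c))
E
```

```text
t: 2.85
tcp_pos: [0.4585, 0.1039, 0.0498]
tool_rot: [179.8, -0.1, 98.2]
contact_force: [0.1, 0.9, -0.1]
width: 0.0854
grip_force: 0.0
t: 3.48
tcp_pos: [0.4577, 0.1032, 0.0489]
tool_rot: [180.0, -0.0, 98.2]
contact_force: [-0.0, 0.1, 6.1]
width: 0.0372
grip_force: 60.0
green [ 477   52  102   37 3004] 0.0292 [542.3, 214.6, 207.8, 32.2, -70.2]
green [ 275  141   82   29 1847] 0.0294 [447.2, 152.5, 65.3, 22.6, -81.5]
ribs [624.7, 143.7, 211.8, 68.1, 9.3]
```

```bash
python3 -m creep '[{"dp":[0,0,-0.03],"turn":0},{"dp":[0,0,-0.035],"turn":0},{"dp":[0,0,-0.035],"turn":0}]'
python3 plan.py 0.655 -0.0445 0.149 99.1 6
```

```text
t: 3.85
tcp_pos: [0.4563, 0.1028, 0.1485]
tool_rot: [-179.9, 0.0, 98.2]
contact_force: [0.4, 0.6, -3.4]
width: 0.0371
grip_force: 61.4
3.85 [0.4563 0.1028 0.1485] [-1.7988e+02  3.0000e-02  9.8180e+01]
{"dp":[-0.0290,0.0293,-0.0001],"turn":-0.003},
{"dp":[-0.0291,0.0292,-0.0001],"turn":-0.003},
{"dp":[-0.0292,0.0291,-0.0001],"turn":-0.003},
{"dp":[-0.0292,0.0291,-0.0001],"turn":-0.003},
{"dp":[-0.0293,0.0290,-0.0001],"turn":-0.003},
{"dp":[-0.0294,0.0289,-0.0001],"turn":-0.003}
```

```bash
python3 -m creep '[{"dp":[-0.029,0.029,0],"turn":-0.003},{"dp":[-0.029,0.029,0],"turn":-0.003},{"dp":[-0.029,0.029,0],"turn":-0.003},{"dp":[-0.029,0.029,0],"turn":-0.003},{"dp":[-0.029,0.029,0],"turn":-0.003},{"dp":[-0.029,0.029,0],"turn":-0.003},{"dp":[0,0,0],"turn":0},{"dp":[0,0,0],"turn":0}]'
python3 - <<'E'
from fit import *
m,im,d=grab('wrist','w2.png'); P=cloud(m,d); s=bot.read_state(); print(s['tcp_pos'],s['tool_rot'])
np.savez('w2.npz',im=im,P=P)
q=P.reshape(-1,3)
for lo,hi in((.016,.026),): 
    k=(q[:,2]>lo)&(q[:,2]<hi)&(q[:,0]>.55)&(q[:,0]<.72)&(q[:,1]<.22); c=q[k]; print('ribs',len(c),rect(c))
E
```

```text
t: 4.85
tcp_pos: [0.654, -0.0423, 0.1469]
tool_rot: [-179.8, -0.1, 99.2]
contact_force: [0.6, 1.0, -2.6]
width: 0.0372
grip_force: 61.7
[ 0.65397677 -0.04167189  0.14720818] [-1.79850008e+02 -8.26994988e-02  9.92769350e+01]
ribs 5701 [644.2, 25.7, 178.5, 66.3, 9.4]
```

View pics/w2.png

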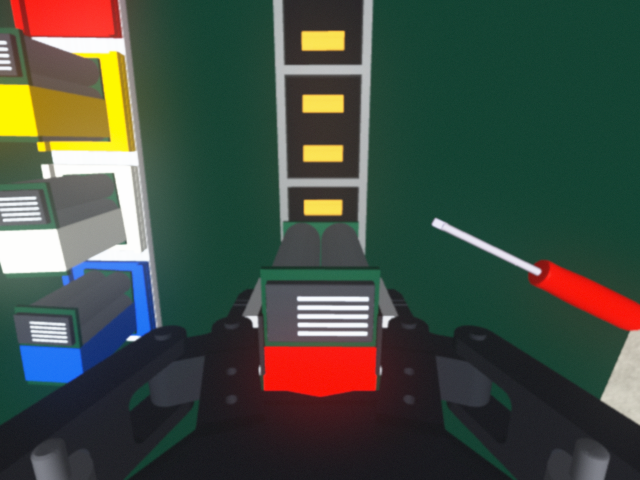

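```bash
python3 - <<'E'
from fit import *
P=np.load('w2.npz')['P']
for v in list(range(60,82,2))+list(range(174,196,2)): print(v,P[v,322].round(4))
c=np.array([637,70.]);a=np.radians(9.1);ey=np.array([-np.sin(a),np.cos(a)])
for y in(0,-78):print(y,c+y*ey)
E
```

```text
60 [0.6352 0.0787 0.0092]
62 [0.6354 0.0775 0.009 ]
64 [0.6357 0.076  0.0102]
66 [0.6362 0.0726 0.0211]
68 [0.6364 0.0712 0.0224]
70 [0.6366 0.07   0.022 ]
72 [0.6368 0.0687 0.0222]
74 [0.637  0.0674 0.0221]
76 [0.637  0.0678 0.0117]
78 [0.6372 0.0668 0.0098]
80 [0.6374 0.0656 0.0091]
174 [ 0.6484 -0.0015  0.0096]
176 [ 0.6487 -0.003   0.0101]
178 [ 0.6487 -0.0033  0.022 ]
180 [ 0.649  -0.0048  0.0213]
182 [ 0.6492 -0.0063  0.0216]
184 [ 0.6494 -0.0077  0.0218]
186 [ 0.6497 -0.0092  0.0214]
188 [ 0.6502 -0.0123  0.0091]
190 [ 0.6505 -0.0138  0.0097]
192 [ 0.6507 -0.0154  0.0092]
194 [ 0.651  -0.0169  0.0096]
0 [637.  70.]
-78 [649.33632925  -7.01827693]
```

```bash
python3 -m creep '[{"dp":[-0.002,0.001,0.04],"turn":0},{"dp":[0,0,0.035],"turn":0},{"dp":[0,0,0.015],"turn":0},{"dp":[0,0,0.008],"turn":0},{"dp":[0,0,0.003],"turn":0},{"dp":[0,0,0.002],"turn":0},{"dp":[0,0,0.001],"turn":0}]'
```

```text
t: 5.78
tcp_pos: [0.6572, -0.0447, 0.045]
tool_rot: [179.9, 0.0, 99.2]
contact_force: [-0.4, -0.9, -3.3]
width: 0.0371
grip_force: 61.7
```

```bash
python3 -m creep '[{"dp":[0,0,0.001],"turn":0},{"dp":[0,0,0.001],"turn":0},{"dp":[0,0,0],"turn":0}]'
```

```text
t: 6.15
tcp_pos: [0.6569, -0.0447, 0.043]
tool_rot: [180.0, -0.0, 99.2]
contact_force: [-1.4, 0.3, 2.8]
width: 0.0373
grip_force: 62.3
```

```bash
python3 -m creep '[{"dp":[0,0,0],"turn":0},{"dp":[0,0,0],"turn":0},{"dp":[0,0,0],"turn":0},{"dp":[0,0,0],"turn":0}]' -1
python3 -m creep '[{"dp":[0,0,-0.03],"turn":0},{"dp":[0,0,-0.04],"turn":0},{"dp":[0,0,-0.035],"turn":0}]'
python3 plan.py 0.466 0.0228 0.15 98 5
```

```text
t: 6.65
tcp_pos: [0.6567, -0.0446, 0.0422]
tool_rot: [180.0, -0.0, 99.2]
contact_force: [-0.1, -0.5, 0.2]
width: 0.0855
grip_force: 0.0
t: 7.02
tcp_pos: [0.6568, -0.0447, 0.1486]
tool_rot: [180.0, 0.0, 99.2]
contact_force: [0.1, -0.4, -0.1]
width: 0.0853
grip_force: 0.0
7.025 [ 0.6568 -0.0447  0.1486] [1.7997e+02 1.0000e-02 9.9220e+01]
{"dp":[0.0194,-0.0355,-0.0003],"turn":0.004},
{"dp":[0.0193,-0.0356,-0.0003],"turn":0.004},
{"dp":[0.0191,-0.0357,-0.0003],"turn":0.004},
{"dp":[0.0190,-0.0357,-0.0003],"turn":0.004},
{"dp":[0.0188,-0.0358,-0.0003],"turn":0.004}
```

```bash
python3 -m creep '[{"dp":[0.019,-0.036,-0.004],"turn":0.004},{"dp":[0.019,-0.036,-0.004],"turn":0.004},{"dp":[0.019,-0.036,0],"turn":0.004},{"dp":[0.019,-0.036,0],"turn":0.004},{"dp":[0.019,-0.035,0],"turn":0.004},{"dp":[0,0,0],"turn":0},{"dp":[0,0,0],"turn":0}]'
cat > packs.py <<'E'
from fit import *
# find pack tops in the cloud of a camera
def packs(cam,fn):
    m,im,d=grab(cam,fn); P=cloud(m,d); s=bot.read_state(); print(s['t'],np.round(s['tcp_pos'],4),np.round(s['tool_rot'],1))
    q=P.reshape(-1,3); col=im.reshape(-1,3); k=(d.reshape(-1)>0)&(q[:,2]>.070)&(q[:,2]<.1); q=q[k];col=col[k]
    ij=np.round((q[:,:2]-[.3,-.3])*1000).astype(int); ok=(ij>=0).all(1)&(ij[:,0]<500)&(ij[:,1]<600); ij=ij[ok];q=q[ok];col=col[ok]
    g=np.zeros((500,600),np.uint8); g[ij[:,0],ij[:,1]]=1
    g=cv2.morphologyEx(g,cv2.MORPH_CLOSE,np.ones((5,5)))
    n,l,st,c=cv2.connectedComponentsWithStats(g); L=l[ij[:,0],ij[:,1]]
    for i in range(1,n):
        if st[i,4]>300:
            k=L==i; sat=np.ptp(col[k].astype(int),axis=1); print(k.sum(),np.percentile(q[k,2],[5,50,95]).round(4),rect(q[k]),np.median(col[k][sat>=np.percentile(sat,70)],0))
if __name__=='__main__':
    import sys; packs(*sys.argv[1:3])
E
python3 packs.py wrist w3.png; python3 packs.py top t3.png
```

```text
t: 7.9
tcp_pos: [0.4663, 0.0219, 0.1558]
tool_rot: [179.9, 0.0, 98.1]
contact_force: [-0.1, 0.4, 0.0]
width: 0.0852
grip_force: 0.0
7.95 [0.4666 0.0217 0.1557] [179.9   0.   98. ]
5436 [0.0849 0.0865 0.0904] [465.7, 23.0, 57.6, 38.6, 7.9] [255. 248.   0.]
4382 [0.0773 0.0864 0.0903] [478.1, -55.9, 57.8, 38.7, 11.7] [101. 117.  97.]
1236 [0.0716 0.0798 0.084 ] [654.0, -27.8, 39.5, 22.2, -80.7] [30. 89. 63.]
8.0 [0.4666 0.0215 0.1556] [179.9   0.   98. ]
520 [0.084  0.0882 0.0933] [479.3, -57.5, 56.0, 38.7, 10.9] [184. 202. 202.]
562 [0.0835 0.0881 0.0928] [491.3, -134.2, 57.0, 38.6, 6.1] [ 97. 190. 255.]
541 [0.0768 0.0818 0.0867] [657.7, -46.8, 57.1, 39.2, 9.0] [255.  88.  77.]
```

View pics/t3.png

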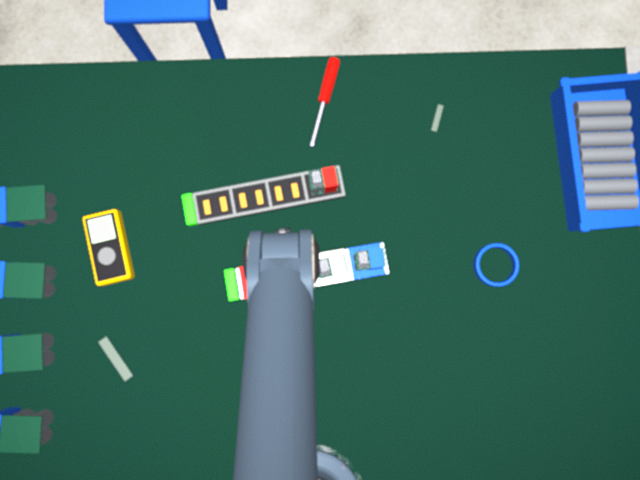

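```bash
python3 -m creep '[{"dp":[0.001,0.001,0.04],"turn":0},{"dp":[0,0,0.04],"turn":0},{"dp":[0,0,0.02],"turn":0},{"dp":[0,0,0.007],"turn":0},{"dp":[0,0,0],"turn":0}]' -1
python3 -m creep '[{"dp":[0,0,0],"turn":0},{"dp":[0,0,0],"turn":0},{"dp":[0,0,0],"turn":0},{"dp":[0,0,0],"turn":0},{"dp":[0,0,0],"turn":0}]' 1
python3 -m creep '[{"dp":[0,0,-0.03],"turn":0},{"dp":[0,0,-0.035],"turn":0},{"dp":[0,0,-0.035],"turn":0}]'
python3 plan.py 0.643 0.032 0.149 99.1 4
```

```text
t: 8.62
tcp_pos: [0.4668, 0.0227, 0.0482]
tool_rot: [-180.0, 0.0, 98.0]
contact_force: [-0.2, 0.2, 0.2]
width: 0.0852
grip_force: 0.0
t: 9.25
tcp_pos: [0.4666, 0.0232, 0.049]
tool_rot: [179.9, -0.0, 98.1]
contact_force: [-1.1, -0.1, 6.1]
width: 0.0373
grip_force: 61.1
t: 9.62
tcp_pos: [0.4652, 0.023, 0.1488]
tool_rot: [-179.9, 0.0, 98.1]
contact_force: [-0.1, 0.3, -4.5]
width: 0.037
grip_force: 61.2
9.625 [0.4652 0.023  0.1488] [-179.91    0.     98.08]
{"dp":[-0.0040,0.0443,-0.0001],"turn":-0.004},
{"dp":[-0.0042,0.0443,-0.0001],"turn":-0.004},
{"dp":[-0.0044,0.0443,-0.0001],"turn":-0.004},
{"dp":[-0.0046,0.0443,-0.0001],"turn":-0.004}
```

```bash
python3 -m creep '[{"dp":[-0.004,0.044,0],"turn":-0.004},{"dp":[-0.004,0.044,0],"turn":-0.004},{"dp":[-0.004,0.044,0],"turn":-0.004},{"dp":[-0.005,0.044,0],"turn":-0.004},{"dp":[0,0,0],"turn":0},{"dp":[0,0,0],"turn":0}]'
```

```text
t: 10.38
tcp_pos: [0.6413, 0.0319, 0.1471]
tool_rot: [-179.8, -0.0, 99.0]
contact_force: [-0.5, 0.8, -3.2]
width: 0.0377
grip_force: 62.1
```

```bash
python3 -m creep '[{"dp":[0,0.001,0.04],"turn":0},{"dp":[0,0,0.035],"turn":0},{"dp":[0,0,0.015],"turn":0},{"dp":[0,0,0.008],"turn":0},{"dp":[0,0,0.003],"turn":0},{"dp":[0,0,0.002],"turn":0},{"dp":[0,0,0.001],"turn":0},{"dp":[0,0,0.001],"turn":0},{"dp":[0,0,0.001],"turn":0},{"dp":[0,0,0],"turn":0}]'
```

```text
t: 11.62
tcp_pos: [0.644, 0.0322, 0.0431]
tool_rot: [180.0, -0.0, 99.0]
contact_force: [-2.6, -0.6, 3.8]
width: 0.0374
grip_force: 62.6
```

```bash
python3 -m creep '[{"dp":[0,0,0],"turn":0},{"dp":[0,0,0],"turn":0},{"dp":[0,0,0],"turn":0},{"dp":[0,0,0],"turn":0}]' -1
python3 -m creep '[{"dp":[0,0,-0.03],"turn":0},{"dp":[0,0,-0.04],"turn":0},{"dp":[0,0,-0.04],"turn":0}]'
python3 plan.py 0.478 -0.056 0.155 101.5 5
```

```text
t: 12.12
tcp_pos: [0.6438, 0.0322, 0.0422]
tool_rot: [180.0, -0.0, 99.0]
contact_force: [0.6, 0.1, 0.9]
width: 0.0853
grip_force: 0.0
t: 12.5
tcp_pos: [0.6436, 0.0322, 0.1532]
tool_rot: [-180.0, 0.0, 99.0]
contact_force: [0.9, 0.1, 0.5]
width: 0.0854
grip_force: 0.0
12.5 [0.6436 0.0322 0.1532] [-179.97    0.     98.99]
{"dp":[-0.0122,-0.0355,-0.0003],"turn":-0.009},
{"dp":[-0.0119,-0.0356,-0.0003],"turn":-0.009},
{"dp":[-0.0116,-0.0357,-0.0003],"turn":-0.009},
{"dp":[-0.0113,-0.0358,-0.0003],"turn":-0.009},
{"dp":[-0.0110,-0.0359,-0.0003],"turn":-0.009}
```

```bash
python3 -m creep '[{"dp":[-0.012,-0.036,0],"turn":-0.009},{"dp":[-0.012,-0.036,0],"turn":-0.009},{"dp":[-0.012,-0.036,0],"turn":-0.009},{"dp":[-0.011,-0.036,0],"turn":-0.009},{"dp":[-0.011,-0.036,0],"turn":-0.009},{"dp":[0,0,0],"turn":0},{"dp":[0,0,0],"turn":0}]'
python3 packs.py wrist w4.png
```

```text
t: 13.38
tcp_pos: [0.4775, -0.0559, 0.1527]
tool_rot: [179.9, -0.0, 101.6]
contact_force: [0.6, 0.9, -0.1]
width: 0.0856
grip_force: 0.0
13.425 [ 0.4777 -0.0557  0.1526] [179.9   0.  101.6]
5534 [0.0849 0.0865 0.0904] [478.3, -56.1, 57.1, 38.7, 11.1] [ 85. 118. 101.]
4350 [0.0772 0.0865 0.0903] [490.5, -132.1, 56.0, 38.7, 5.8] [ 25.  95. 226.]
5690 [0.0732 0.08   0.084 ] [642.5, 31.9, 57.2, 40.0, 9.4] [250. 231.   0.]
5604 [0.0736 0.0802 0.0842] [656.6, -46.0, 58.0, 40.6, 9.2] [239.  19.   8.]
```

View pics/w4.png

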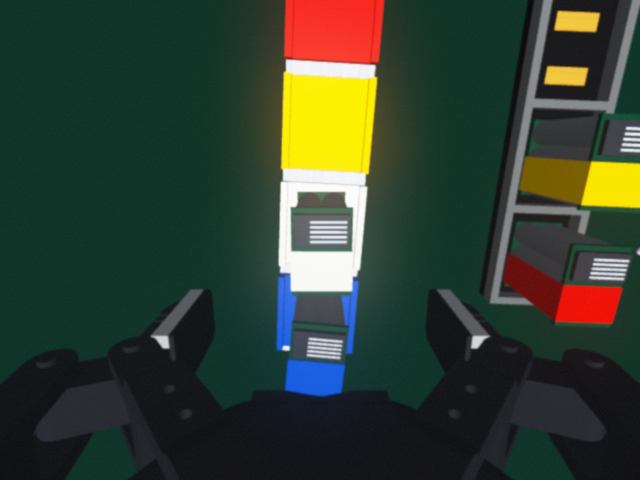

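The wrist view shows red and yellow standing in their bays (tops at 80 mm) and white centred under the gripper at (322, 245).

```bash
python3 -m creep '[{"dp":[0,0,0.04],"turn":0.004},{"dp":[0,0,0.04],"turn":0.004},{"dp":[0,0,0.018],"turn":0},{"dp":[0,0,0.006],"turn":0},{"dp":[0,0,0],"turn":0}]' -1
python3 -m creep '[{"dp":[0,0,0],"turn":0},{"dp":[0,0,0],"turn":0},{"dp":[0,0,0],"turn":0},{"dp":[0,0,0],"turn":0},{"dp":[0,0,0],"turn":0}]' 1
python3 -m creep '[{"dp":[0,0,-0.03],"turn":0},{"dp":[0,0,-0.04],"turn":0},{"dp":[0,0,-0.04],"turn":0}]'
python3 plan.py 0.631 0.109 0.159 99.1 5
```

```text
t: 14.05
tcp_pos: [0.4773, -0.056, 0.0483]
tool_rot: [180.0, 0.0, 101.1]
contact_force: [0.3, -0.1, 0.3]
width: 0.0857
grip_force: 0.0
t: 14.68
tcp_pos: [0.4774, -0.0562, 0.049]
tool_rot: [179.9, -0.0, 101.1]
contact_force: [0.3, 1.7, 6.2]
width: 0.0372
grip_force: 60.2
t: 15.05
tcp_pos: [0.4754, -0.0562, 0.1587]
tool_rot: [-179.9, -0.0, 101.1]
contact_force: [2.0, -0.5, -3.1]
width: 0.0375
grip_force: 61.4
15.05 [ 0.4754 -0.0562  0.1587] [-1.7987e+02 -2.0000e-02  1.0111e+02]
{"dp":[0.0264,0.0369,-0.0001],"turn":0.007},
{"dp":[0.0267,0.0367,-0.0001],"turn":0.007},
{"dp":[0.0269,0.0365,-0.0001],"turn":0.007},
{"dp":[0.0272,0.0363,-0.0001],"turn":0.007},
{"dp":[0.0274,0.0361,-0.0001],"turn":0.007}
```

```bash
python3 -m creep '[{"dp":[0.026,0.037,0],"turn":0.007},{"dp":[0.027,0.037,0],"turn":0.007},{"dp":[0.027,0.036,0],"turn":0.007},{"dp":[0.027,0.036,0],"turn":0.007},{"dp":[0.027,0.036,0],"turn":0.007},{"dp":[0,0,0],"turn":0},{"dp":[0,0,0],"turn":0}]'
```

```text
t: 15.92
tcp_pos: [0.6304, 0.1075, 0.1571]
tool_rot: [-179.8, 0.0, 99.1]
contact_force: [0.2, -1.0, -2.8]
width: 0.0372
grip_force: 61.7
```

```bash
python3 -m creep '[{"dp":[0.001,0,0.045],"turn":0},{"dp":[0,0,0.04],"turn":0},{"dp":[0,0,0.015],"turn":0},{"dp":[0,0,0.008],"turn":0},{"dp":[0,0,0.003],"turn":0},{"dp":[0,0,0.002],"turn":0},{"dp":[0,0,0.001],"turn":0},{"dp":[0,0,0.001],"turn":0},{"dp":[0,0,0],"turn":0}]'
```

```text
t: 17.05
tcp_pos: [0.6315, 0.1093, 0.0434]
tool_rot: [180.0, -0.0, 99.1]
contact_force: [0.1, 0.3, -2.9]
width: 0.0372
grip_force: 61.7
```

```bash
python3 -m creep '[{"dp":[0,0,0.001],"turn":0},{"dp":[0,0,0],"turn":0}]'
```

```text
t: 17.3
tcp_pos: [0.6316, 0.1092, 0.0431]
tool_rot: [180.0, -0.0, 99.1]
contact_force: [-2.6, 0.2, 4.4]
width: 0.0377
grip_force: 62.6
```

```bash
python3 -m creep '[{"dp":[0,0,0],"turn":0},{"dp":[0,0,0],"turn":0},{"dp":[0,0,0],"turn":0},{"dp":[0,0,0],"turn":0}]' -1
python3 -m creep '[{"dp":[0,0,-0.03],"turn":0},{"dp":[0,0,-0.04],"turn":0},{"dp":[0,0,-0.04],"turn":0}]'
python3 plan.py 0.4905 -0.133 0.153 96 6
```

```text
t: 17.8
tcp_pos: [0.6315, 0.1092, 0.0422]
tool_rot: [180.0, -0.0, 99.1]
contact_force: [0.3, -0.3, -0.9]
width: 0.0854
grip_force: 0.0
t: 18.18
tcp_pos: [0.6313, 0.1091, 0.1532]
tool_rot: [-180.0, 0.0, 99.1]
contact_force: [1.2, 0.3, 0.8]
width: 0.0852
grip_force: 0.0
18.175 [0.6313 0.1091 0.1532] [-1.7998e+02  1.0000e-02  9.9110e+01]
{"dp":[-0.0361,-0.0296,0.0001],"turn":0.009},
{"dp":[-0.0364,-0.0292,0.0001],"turn":0.009},
{"dp":[-0.0367,-0.0289,0.0001],"turn":0.009},
{"dp":[-0.0369,-0.0286,0.0001],"turn":0.009},
{"dp":[-0.0372,-0.0282,0.0001],"turn":0.009},
{"dp":[-0.0374,-0.0279,0.0001],"turn":0.009}
```

```bash
python3 -m creep '[{"dp":[-0.036,-0.030,0],"turn":0.009},{"dp":[-0.036,-0.029,0],"turn":0.009},{"dp":[-0.037,-0.029,0],"turn":0.009},{"dp":[-0.037,-0.029,0],"turn":0.009},{"dp":[-0.037,-0.028,0],"turn":0.009},{"dp":[-0.037,-0.028,0],"turn":0.009},{"dp":[0,0,0],"turn":0},{"dp":[0,0,0],"turn":0}]'
python3 packs.py wrist w5.png
```

```text
t: 19.18
tcp_pos: [0.4904, -0.132, 0.1524]
tool_rot: [180.0, -0.0, 96.0]
contact_force: [0.5, 0.8, 0.8]
width: 0.0854
grip_force: 0.0
19.225 [ 0.4907 -0.1313  0.1523] [180.   -0.   96.1]
5571 [0.0848 0.0865 0.0904] [490.5, -133.5, 57.7, 38.7, 5.6] [ 31. 103. 230.]
2325 [0.0717 0.0796 0.0811] [641.0, 14.9, 31.1, 24.4, -80.6] [250. 231.   0.]
6230 [0.0735 0.0801 0.0841] [655.3, -46.1, 57.2, 38.3, 9.0] [240.  16.   5.]
```

```bash
python3 -m creep '[{"dp":[-0.002,0,0.04],"turn":0.005},{"dp":[0,0,0.04],"turn":0},{"dp":[0,0,0.018],"turn":0},{"dp":[0,0,0.006],"turn":0},{"dp":[0,0,0],"turn":0}]' -1
python3 -m creep '[{"dp":[0,0,0],"turn":0},{"dp":[0,0,0],"turn":0},{"dp":[0,0,0],"turn":0},{"dp":[0,0,0],"turn":0},{"dp":[0,0,0],"turn":0}]' 1
python3 -m creep '[{"dp":[0,0,-0.03],"turn":0},{"dp":[0,0,-0.04],"turn":0},{"dp":[0,0,-0.04],"turn":0}]'
python3 plan.py 0.6185 0.1855 0.159 99.1 8
```

```text
t: 19.85
tcp_pos: [0.4908, -0.1337, 0.0483]
tool_rot: [180.0, -0.0, 95.8]
contact_force: [1.0, -0.0, 0.3]
width: 0.0854
grip_force: 0.0
t: 20.48
tcp_pos: [0.4908, -0.1344, 0.049]
tool_rot: [179.9, -0.0, 95.7]
contact_force: [-0.8, 1.0, 6.4]
width: 0.0375
grip_force: 60.2
t: 20.85
tcp_pos: [0.4892, -0.1341, 0.1586]
tool_rot: [-179.9, -0.0, 95.7]
contact_force: [0.2, 0.4, -2.9]
width: 0.0374
grip_force: 61.2
20.85 [ 0.4892 -0.1341  0.1586] [-1.7987e+02 -2.0000e-02  9.5720e+01]
{"dp":[0.0381,0.0201,-0.0001],"turn":-0.007},
{"dp":[0.0380,0.0203,-0.0001],"turn":-0.007},
{"dp":[0.0378,0.0206,-0.0001],"turn":-0.007},
{"dp":[0.0377,0.0209,-0.0001],"turn":-0.007},
{"dp":[0.0375,0.0212,-0.0001],"turn":-0.007},
{"dp":[0.0374,0.0215,-0.0001],"turn":-0.007},
{"dp":[0.0372,0.0217,-0.0001],"turn":-0.007},
{"dp":[0.0371,0.0220,-0.0001],"turn":-0.007}
```

```bash
python3 -m creep '[{"dp":[0.038,0.020,0],"turn":-0.007},{"dp":[0.038,0.020,0],"turn":-0.007},{"dp":[0.038,0.021,0],"turn":-0.007},{"dp":[0.038,0.021,0],"turn":-0.007},{"dp":[0.037,0.021,0],"turn":-0.007},{"dp":[0.037,0.021,0],"turn":-0.007},{"dp":[0.037,0.022,0],"turn":-0.007},{"dp":[0.037,0.022,0],"turn":-0.007},{"dp":[0,0,0],"turn":0},{"dp":[0,0,0],"turn":0}]'
```

```text
t: 22.1
tcp_pos: [0.6188, 0.1834, 0.1572]
tool_rot: [-179.9, 0.1, 98.9]
contact_force: [-0.0, -0.1, -3.5]
width: 0.0377
grip_force: 61.4
```

```bash
python3 -m creep '[{"dp":[0.001,0,0.045],"turn":0},{"dp":[0,0,0.04],"turn":0},{"dp":[0,0,0.015],"turn":0},{"dp":[0,0,0.008],"turn":0},{"dp":[0,0,0.003],"turn":0},{"dp":[0,0,0.002],"turn":0},{"dp":[0,0,0.001],"turn":0},{"dp":[0,0,0.001],"turn":0},{"dp":[0,0,0.001],"turn":0},{"dp":[0,0,0],"turn":0}]'
```

```text
t: 23.35
tcp_pos: [0.6198, 0.1854, 0.0431]
tool_rot: [180.0, -0.0, 98.9]
contact_force: [-2.0, -0.7, 3.7]
width: 0.0373
grip_force: 62.0
```

Contact; release, rise and back away toward the stand for a clear look.

```bash
python3 -m creep '[{"dp":[0,0,0],"turn":0},{"dp":[0,0,0],"turn":0},{"dp":[0,0,0],"turn":0},{"dp":[0,0,0],"turn":0}]' -1
python3 -m creep '[{"dp":[0,0,-0.03],"turn":0},{"dp":[0,0,-0.045],"turn":0},{"dp":[0,0,-0.045],"turn":0},{"dp":[0,-0.05,0],"turn":0},{"dp":[0,-0.05,0],"turn":0},{"dp":[0,-0.04,0],"turn":0},{"dp":[0,0,0],"turn":0},{"dp":[0,0,0],"turn":0}]'
python3 packs.py top t6.png; python3 -c "
from h import *
grab('scene','s6.png')"
```

```text
t: 23.85
tcp_pos: [0.6196, 0.1852, 0.0423]
tool_rot: [180.0, -0.0, 98.9]
contact_force: [0.6, 0.5, 0.8]
width: 0.0855
grip_force: 0.0
t: 24.85
tcp_pos: [0.4822, 0.1638, 0.1628]
tool_rot: [179.9, -0.0, 98.9]
contact_force: [0.1, -0.2, 0.6]
width: 0.0855
grip_force: 0.0
24.9 [0.4826 0.1638 0.1627] [179.9  -0.   98.9]
551 [0.0772 0.0819 0.0871] [619.8, 185.1, 57.4, 38.6, 9.7] [ 92. 183. 255.]
545 [0.0768 0.082  0.087 ] [632.6, 108.1, 57.3, 39.5, 8.0] [140.5 165.  159.5]
540 [0.0775 0.0819 0.087 ] [644.0, 30.9, 57.1, 39.4, 8.8] [255. 255.  63.]
544 [0.0775 0.0818 0.0865] [658.0, -46.8, 57.3, 39.4, 8.1] [255.  87.  76.]
```

View pics/t6.png

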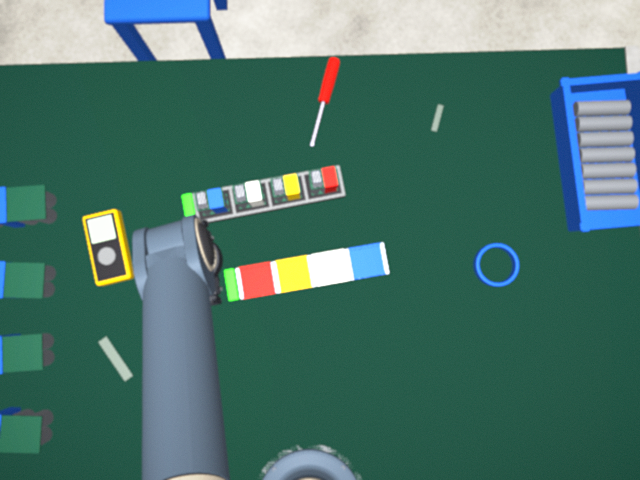

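View pics/s6.png

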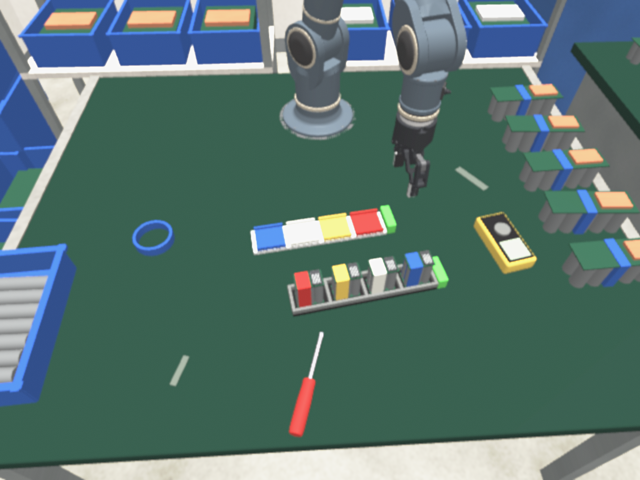

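Both views show all four packs upright in the rack. From the green end they run blue (211, 200), white (248, 192), yellow (287, 187), red (325, 180), all with equal top heights. The meter and tape are where they were.

```bash
python3 -c "
from workcell import bot
print(bot.finish_job())"
```

```text
the job is handed in; nothing more can be done
None
```

The job is handed in: all four packs stand upright and fully down in the rack in reverse order (blue, white, yellow, red from the green end), done in about 25 s with the meter and tape left where they were.

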